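Clamp the reading lamp with the click wrench

ROBOT

A 6-joint arm with a two-finger parallel gripper is mounted at the origin on the work surface. World frame = base frame: x ahead of the robot, y to its left, z up, the work surface at z = 0. Lengths are in m, angles in rad, forces in N, time in s.
With the tool pointing down it reaches from about 0.425 to 0.95 m from the base axis. Payload 3.5 kg.
Tool frame: the origin (TCP) lies at the very end of the fingers, on their centre line; the grasp point (between the pads) lies 19 mm behind it; z points along the fingers, y is the line along which they close (so a half turn about z gives the same grasp; the last joint's range is limited). The gripper opens to 85 mm and grips with 20 to 120 N. Pads are 22 mm wide; open, the fingers measure 114 mm over their backs; the gripper's body (76 mm by 85 mm) begins 54 mm behind the grasp point. The pads swing forward as they close: fully open they stand 13 mm farther back than shut.
Start: joints at [1.17, 0.286, 1.577, -0, 1.279, -0.15], TCP at [0.167, 0.654, 0.231] pointing down, gripper open.
Joint ranges: [-2.77, 2.77], [-0.9, 2.22], [0.21, 2.48], [-1.53, 4.67], [0.24, 2.81], [-2.84, 2.84]. Speed limits (rad/s): [2.79, 2.79, 3.14, 3.14, 3.14, 3.14].

INTERFACE

Orientations are given as a unit quaternion [x, y, z, w].
In Python, from plant import ctrl gives the robot as it stands.
- The arm moves only by the tool carry_out, never from a script. Its argument "deltas" is one flat list of numbers, 6 for each row, row after row: the shift along the tool's x, y, z in m, then the turn, a rotation vector about the tool's x, y, z in rad. A call has 1 to 5 rows; each row is the pose to reach, as a shift and turn from the pose commanded when the call began, along the tool's axes at that moment; what a row does not reach only later rows make up. A row lasts 1/8 s, in which the tool goes at most 62.5 mm and 10.7 degrees, less where a joint would pass 70% of its speed; a pose out of reach is approached as far as the arm can. A call with a gripper value outside its range is refused whole. "grip" is the opening in per cent of the stroke, from 0 (shut) to 100 (fully open), set as the call begins (left out, the last holds). The fingers move at their own pace and stop on an object; "grip_force" is the grip in N (left out, the last holds). Time passes only in rows, so rows that repeat a pose let the fingers close. It gives the time, the measured TCP pose, the force, the opening and the grip force at its end, in the units of the state.
- ctrl.get_state(): the state, without advancing time (a new reading comes with each control period).
- ctrl.read_camera(name): name is "scene" or "side" or "wrist"; returns (picture, depth): 384x512x3 uint8, red, green, blue; 384x512 float32, m along the optical axis (not along the pixel's ray), 0 where there is no reading.
- ctrl.camera_model(name): a dict with "intrinsics" (3x3 intrinsics, pixels), "k1" (the pictures are not rectified: a ray, as slopes to the right and down, at radius r is drawn at 1 + k1 r^2 times it, then the intrinsics apply), "extrinsics" (4x4, takes a point from world to camera coordinates); the wrist camera has in their place "hand_eye" (4x4, takes a point from camera to tool coordinates, whose origin is the TCP and whose axes are the flange's). Camera axes: x right, y down, z forward; pixel columns grow to the right and rows downward; lengths in m; the calibration is good to about 2 mm. A picture is of the moment at which its call begins: read the wrist's pose just before it. camera_model takes no time and is no camera call.
- ctrl.sign_off(): hands the job in; it is judged then, once.
Trained networks look in the newest picture that a camera, given by its name, has taken for a name from the list of things; names that differ only in an ending like _2 or _b are one class to them, and where a whole thing is asked for, a point or a joint stands for the part that bears it (a point fixed in the world has none). Each returns a list of dicts, best first, with "score" (0 to 1); they miss things now and then, are a little off and sometimes report something else, mostly with a low value. They report only what shows in the picture. A call takes as long as a camera call.
- ctrl.find_in(camera, query): "uv" ([column, row] in pixels, amid what is visible of it).
The state is a dict: "time": time; "qpos": joint angles; "dq": joint speeds; "joint_efforts": joint torques, N m; "eef_pos": TCP position; "tcp_rot": TCP orientation; "contact_force": force on the tool from outside, world axes, zero at the start; "wrist_torque": the same for the moment, N m; "opening": opening from 0.0 (shut) to 1.0 (fully open); "finger_force": force on a finger pad.
Only numpy, scipy, OpenCV 4.12 (cv2) and the standard library are available. Lean on these libraries where they do the work, as an engineer would, in place of code of your own. Each camera call takes 0.05 s, during which the arm holds its last target. There are 200 camera calls.

TASK

Take the little reading lamp out of its wooden rest and push its foot fully home, upright, in the hole of the metal clamp bracket, without ramming it, and let go. Then swing the torque wrench that sits on the clamp bolt clockwise (seen from above) until it breaks over with a click, stop at once before its handle kinks on to the end of its play, and let the handle spring back straight and let go of it. Leave the mug, the book and the jar alone.

Things in the scene. Friction and masses are not known exactly. Their poses are not given: they have to be found in the camera images.
- lamp: small reading lamp, 0.18 to 0.33 kg; origin at the centre of its foot's underside, z up the lamp. From the bottom: steel foot diameter 20 mm, 30 mm high; brass collar diameter 36 mm, 30 to 38 mm; brass stem diameter 16 mm, up to 80 mm; white bar-shaped head 70 mm long (lamp x), 30 mm wide (lamp y), 78 to 106 mm high. At first it stands upright in the rest, its collar on the rest's top
- lamp_foot (a point): centre of the underside of the lamp's foot (rim slightly chamfered); at the start 4 mm above the work surface, loose in the rest's hole
- lamp_head (a point): centre of the lamp's white head, 92 mm above the foot's underside; a good place to grip from above, closing across the 30 mm width (lamp y)
- rest: fixed wooden block 90 x 90 x 34 mm with a loose hole of 24 mm in its middle, right through, in which the lamp stands; origin at the centre of its underside. It stands to the left or to the right of the bracket
- bracket: fixed aluminium clamp bracket 70 (x) x 170 (y) x 40 mm high; origin at the centre of its underside. The lamp's hole is on its -y half, the bolt with the wrench on its +y half, a black slit runs between them
- socket (a point): centre of the mouth of the lamp's hole, level with the bracket's top (40 mm above the work surface). Hole 22 mm across, slightly chamfered, right through the 40 mm bracket: home means that the collar rests on the bracket's top, with the foot 30 mm deep
- bolt (a point): vertical axis of the clamp bolt, at the bracket's top, 90 mm from the socket. The wrench swings about it, clockwise seen from above to tighten, against a light drag of 0.15 N m (1 N at the grip), and stays where it is left. After 0.3 to 0.85 rad of swing, which cannot be seen beforehand, the bolt is tight and the wrench's head stops dead
- wrench_head (a point): centre of the wrench's steel head (diameter 48 mm), on the bolt's axis, 62 mm above the work surface; x points along its neck towards the handle. The wrench stays on the bolt and cannot be lifted off. Swung back anticlockwise the head only ratchets with the same light drag: the bolt is not loosened and takes hold again at the same place
- wrench_grip (a point): middle of the wrench's black grip, 140 mm from the bolt's axis and 62 mm above the work surface: a level round bar, diameter 26 mm, from 90 to 190 mm from the bolt's axis, with a red ring near each end. It can be pushed with one finger or straddled from above. Turns with the handle; x points outward along it. It takes about 7.6 N sideways here to make the wrench click
- click_pivot (a point): upright click joint between head and handle, 35 mm from the bolt's axis, 62 mm up. Straight and rigid up to 0.8 N m, then it breaks over: the handle kinks clockwise against the stopped head and the resistance drops, to 3/4 at 0.05 rad (5 mm at the grip), 1/2 at 0.10, 1/4 at 0.15 rad; solid end stop at 0.19 rad. A proper click is a kink of 0.03 to 0.15 rad, kept 0.1 s
- wrench_end (a point): free end of the handle, 190 mm from the bolt's axis, 62 mm above the work surface. When the push ends the handle springs back straight by itself
- mug: bystander: blue mug, 80 mm across, 90 mm tall, loose; origin at the centre of its underside. It stands on the other side of the bracket from the rest
- book: bystander: red paperback lying flat, 110 x 175 x 26 mm, loose; origin at the centre of its underside
- jar: bystander: white cream jar, 60 mm across, 55 mm tall, loose; origin at the centre of its underside

How it is judged:
By the outcome, as a careful person would: the job done as asked, in the order asked, and still so for the second after the job is handed in, with the robot touching nothing.
It also fails if it takes over 61 s, if anything falls off the work surface, if the arm or the gripper's body presses on something with over 40 N, if the wrist force passes 120 N, or if a joint passes its speed limit or range.

## Working session

There is one attempt and no reset: what is moved stays moved. The work goes in short steps, Python scripts to look and compute and a tool call to move; the robot and the scene stay as the last step left them, time stands still between calls to the robot, and variables do not carry over. Pictures are saved under pics/ and viewed, at most 10 in all, crops included, and the job is handed in when it is done.

Besides the shell and the picture viewer there is one more tool, called after "Call:" by a JSON object that holds its "method" and its "body". carry_out: Moves the arm, as the interface text tells. Its arguments: {"type":"object","properties":{"deltas":{"type":"array"},"grip":{"type":"number"},"grip_force":{"type":"number"}},"required":["deltas"]}

```bash
ls; mkdir -p pics
cat > h.py <<'E'
import numpy as np, cv2
from scipy.spatial.transform import Rotation as R
from plant import ctrl
def T_tool(s):
    T=np.eye(4);T[:3,:3]=R.from_quat(s["tcp_rot"]).as_matrix();T[:3,3]=s["eef_pos"];return T
def cam2world(name,s):
    m=ctrl.camera_model(name)
    C=T_tool(s)@np.array(m["hand_eye"]) if name=="wrist" else np.linalg.inv(np.array(m["extrinsics"]))
    return m,C
def slopes(m,uv):
    K=np.array(m["intrinsics"],float)
    return cv2.undistortPoints(np.array([[uv]],float),K,np.array([m["k1"],0,0,0,0],float))[0,0] 
def ray_at_z(name,uv,z,s):
    m,C=cam2world(name,s); d=C[:3,:3]@np.r_[slopes(m,uv),1]; o=C[:3,3]
    return o+d*(z-o[2])/d[2]
def cloud(name,depth,s):
    m,C=cam2world(name,s);h,w=depth.shape
    K=np.array(m["intrinsics"],float)
    g=np.stack(np.meshgrid(np.arange(w),np.arange(h)),-1).reshape(-1,1,2).astype(float)
    sl=cv2.undistortPoints(g,K,np.array([m["k1"],0,0,0,0],float)).reshape(h,w,2)
    P=np.dstack([sl,np.ones((h,w))])*depth[...,None]
    W=P@C[:3,:3].T+C[:3,3]; W[depth<=0]=np.nan
    return W
E
python3 - <<'E'
from h import *
s=ctrl.get_state(); print({k:np.round(v,3) for k,v in s.items()})
ims=[]
for c in ["scene","side","wrist"]:
    s=ctrl.get_state();im,d=ctrl.read_camera(c); np.savez(f"{c}0.npz",im=im,d=d)
    cv2.imwrite(f"pics/{c}0.png",im[...,::-1])
    W=cloud(c,d,s)
    for q in ["lamp","lamp_head","rest","bracket","socket","wrench_head","wrench_grip","wrench_end","mug","book","jar"]:
        for r in ctrl.find_in(c,q)[:1]:
            u,v=np.round(r["uv"]).astype(int); print(c,q,round(r["score"],2),u,v,np.round(W[min(v,383),min(u,511)],3))
E
```

```text
pics
{'time': np.float64(0.0), 'qpos': array([ 1.17 ,  0.287,  1.578, -0.   ,  1.279, -0.15 ]), 'dq': array([0.   , 0.001, 0.001, 0.   , 0.001, 0.002]), 'joint_efforts': array([-1.0000e-03, -4.0598e+01, -2.9263e+01, -0.0000e+00,  6.0000e-03,
       -0.0000e+00]), 'eef_pos': array([0.167, 0.653, 0.23 ]), 'tcp_rot': array([ 0.125,  0.992, -0.001, -0.   ]), 'contact_force': array([-0.831,  0.534, -0.589]), 'wrist_torque': array([ 0.042,  0.007, -0.035]), 'finger_force': np.float64(0.0), 'opening': np.float64(1.001)}
scene lamp 0.66 204 118 [ 0.475 -0.333  0.1  ]
scene lamp_head 0.57 203 119 [ 0.481 -0.331  0.1  ]
scene rest 0.71 209 137 [ 0.47  -0.319  0.034]
scene bracket 0.84 233 188 [ 0.6   -0.086  0.041]
scene socket 0.64 232 187 [ 0.601 -0.089  0.043]
scene wrench_head 0.62 262 198 [0.598 0.017 0.066]
scene wrench_grip 0.97 274 213 [0.623 0.079 0.07 ]
scene wrench_end 0.76 271 212 [0.626 0.072 0.072]
scene mug 0.6 382 247 [0.549 0.344 0.084]
scene book 0.9 329 308 [0.733 0.336 0.027]
scene jar 0.74 162 174 [ 0.697 -0.269  0.043]
side lamp 0.69 331 138 [ 0.473 -0.333  0.097]
side lamp_head 0.89 336 136 [ 0.459 -0.331  0.112]
side rest 0.78 334 160 [ 0.449 -0.314  0.034]
side bracket 0.62 265 194 [ 0.57  -0.089  0.042]
side socket 0.9 267 193 [ 0.567 -0.094  0.043]
side wrench_head 0.58 235 211 [0.604 0.023 0.068]
side wrench_grip 0.73 226 223 [0.603 0.072 0.073]
side wrench_end 0.77 224 223 [0.606 0.075 0.075]
side book 0.69 136 301 [0.696 0.344 0.028]
```

View pics/scene0.png

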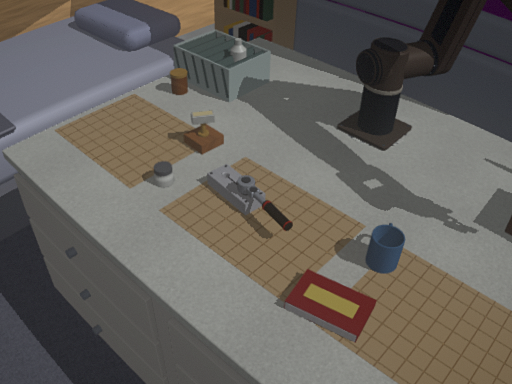

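View pics/side0.png

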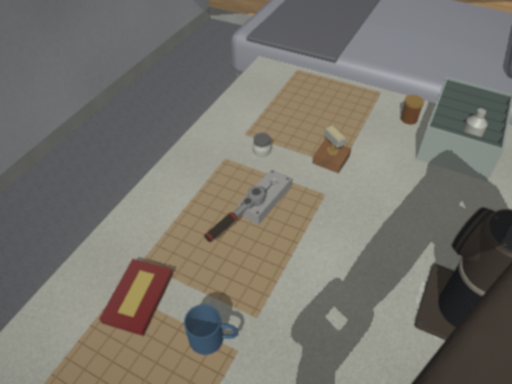

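Run:
```python
from h import *
from plant import ctrl
s=ctrl.get_state();print(s["time"])
for c in ["scene","side"]:
    z=np.load(c+"0.npz");W=cloud(c,z["d"],s);im=z["im"].astype(int)
    def rep(n,m):
        P=W[m]; 
        if len(P)<5: print(c,n,len(P));return
        r=cv2.minAreaRect(P[:,:2].astype(np.float32)); print(c,n,len(P),np.round(P.mean(0),3),np.round(r[0],4),np.round(r[1],4),round(r[2],1))
    X,Y,Z=W[...,0],W[...,1],W[...,2]
    rep("head",(abs(X-.475)<.08)&(abs(Y+.33)<.08)&(Z>.100)&(Z<.12))
    rep("rest",(abs(X-.475)<.1)&(abs(Y+.33)<.1)&(Z>.029)&(Z<.039))
    rep("brk",(abs(X-.59)<.12)&(abs(Y+.04)<.16)&(Z>.036)&(Z<.045))
    rep("wr",(abs(X-.59)<.22)&(abs(Y-.05)<.24)&(Z>.055)&(Z<.085))
    rep("mug",(abs(X-.549)<.12)&(abs(Y-.34)<.12)&(Z>.05))
    rep("jar",(abs(X-.69)<.12)&(abs(Y+.27)<.1)&(Z>.048)&(Z<.06))
```

```text
1.8
scene head 163 [ 0.476 -0.342  0.108] [ 0.4739 -0.3433] [0.0372 0.0694] 57.3
scene rest 404 [ 0.477 -0.339  0.033] [ 0.4716 -0.3451] [0.0969 0.0967] 88.3
scene brk 719 [ 0.585 -0.109  0.04 ] [ 0.5783 -0.0989] [0.1748 0.0749] 82.8
scene wr 776 [0.608 0.026 0.071] [0.6095 0.0272] [0.2145 0.0476] 74.0
scene mug 853 [0.515 0.339 0.073] [0.5112 0.3324] [0.0931 0.0817] 58.9
scene jar 186 [ 0.685 -0.28   0.055] [ 0.6835 -0.2827] [0.055  0.0486] 51.8
side head 212 [ 0.466 -0.341  0.11 ] [ 0.4671 -0.3448] [0.0322 0.0722] 55.1
side rest 499 [ 0.467 -0.339  0.035] [ 0.4686 -0.346 ] [0.0966 0.0929] 87.1
side brk 762 [ 0.569 -0.108  0.041] [ 0.577  -0.0992] [0.1735 0.0726] 82.8
side wr 791 [0.596 0.024 0.072] [0.606  0.0261] [0.2115 0.0482] 73.7
side mug 850 [0.503 0.336 0.075] [0.5012 0.3265] [0.1068 0.0811] 52.3
side jar 171 [ 0.679 -0.282  0.055] [ 0.6814 -0.283 ] [0.0541 0.0512] 77.8
```

The scene view shows the rest with the lamp at about (204,130), left of the bracket (235,188). The wrench grip is at (275,213), pointing towards the mug (385,248), with the book at (330,305) and the jar at (163,175). The side view agrees. I'll move over to the lamp with the yaw matched to its head.

```bash
cat >> h.py <<'E'
def rot_yaw(psi):
    c,s_=np.cos(psi),np.sin(psi); return np.array([[-s_,c,0],[c,s_,0],[0,0,-1.]])
def plan(T0,p,psi):
    """delta row from commanded (pos,R) to p,psi"""
    p0,R0=T0; d=R0.T@(np.array(p)-p0); w=R.from_matrix(R0.T@rot_yaw(psi)).as_rotvec()
    return np.round(np.r_[d,w],4)
E
python3 - <<'E'
from h import *
m=ctrl.camera_model("wrist");print(np.round(m["hand_eye"],3),np.round(m["intrinsics"],0),m["k1"])
R0=R.from_quat(ctrl.get_state()["tcp_rot"]).as_matrix()
psi=np.radians(56.2)
T=(np.array([.167,.654,.231]),R0)
for p in [(.40,.42,.26),(.55,.15,.26),(.54,-.13,.26),(.485,-.30,.26)]:
    print(p,plan(T,p,psi)); T=(np.array(p),rot_yaw(psi))
E
```

```text
[[ 0.001 -0.955 -0.297  0.077]
 [ 1.     0.001  0.001  0.   ]
 [-0.001 -0.297  0.955 -0.142]
 [ 0.     0.     0.     1.   ]] [[328.   0. 259.]
 [  0. 328. 189.]
 [  0.   0.   1.]] -0.043887264158460504
(0.4, 0.42, 0.26) [-2.838e-01 -1.689e-01 -2.900e-02 -1.000e-04  0.000e+00  3.392e-01]
(0.55, 0.15, 0.26) [-0.2748 -0.1409  0.      0.      0.      0.    ]
(0.54, -0.13, 0.26) [-0.1475 -0.2382  0.      0.      0.      0.    ]
(0.485, -0.3, 0.26) [-0.0489 -0.1719  0.      0.      0.      0.    ]
```

Call:
{"method": "carry_out", "body": {"deltas": [-0.057, -0.034, -0.029, 0, 0, 0.1, -0.114, -0.068, -0.029, 0, 0, 0.2, -0.171, -0.102, -0.029, 0, 0, 0.3, -0.227, -0.135, -0.029, 0, 0, 0.339, -0.284, -0.169, -0.029, 0, 0, 0.339]}}

```text
time: 2.42
eef_pos: [0.3854, 0.4347, 0.2607]
tcp_rot: [0.291, 0.957, 0.0, 0.0]
contact_force: [0.1, 0.3, 0.0]
opening: 0.999
finger_force: 0.0
```

Call:
{"method": "carry_out", "body": {"deltas": [-0.055, -0.028, 0, 0, 0, 0, -0.11, -0.056, 0, 0, 0, 0, -0.165, -0.085, 0, 0, 0, 0, -0.22, -0.113, 0, 0, 0, 0, -0.275, -0.141, 0, 0, 0, 0]}}

```text
time: 3.05
eef_pos: [0.5351, 0.1642, 0.2607]
tcp_rot: [0.291, 0.957, 0.0, 0.0]
contact_force: [-0.1, 1.2, -0.6]
opening: 1.002
finger_force: 0.0
```

Call:
{"method": "carry_out", "body": {"deltas": [-0.03, -0.048, 0, 0, 0, 0, -0.06, -0.096, 0, 0, 0, 0, -0.09, -0.143, 0, 0, 0, 0, -0.119, -0.19, 0, 0, 0, 0, -0.148, -0.238, 0, 0, 0, 0]}}

```text
time: 3.68
eef_pos: [0.5247, -0.1158, 0.2607]
tcp_rot: [0.291, 0.957, 0.0, 0.0]
contact_force: [0.4, -0.6, -0.3]
opening: 1.0
finger_force: 0.0
```

Run:
```python
from h import *
s=ctrl.get_state();print(s["time"],s["eef_pos"],np.round(s["tcp_rot"],4),s["dq"])
im,d=ctrl.read_camera("wrist");np.savez("w1.npz",im=im,d=d,p=s["eef_pos"],q=s["tcp_rot"])
cv2.imwrite("pics/w1.png",im[...,::-1])
for q in ["socket","wrench_head","bracket"]:
    for r in ctrl.find_in("wrist",q)[:2]: print(q,r["uv"],r["score"],ray_at_z("wrist",r["uv"],.062 if "wr" in q else .04,s))
psi=np.radians(56.2)
print(plan((s["eef_pos"],R.from_quat(s["tcp_rot"]).as_matrix()),(.472,-.335,.26),psi))
```

```text
3.675 [ 0.52471482 -0.11583283  0.26068267] [2.907e-01 9.568e-01 0.000e+00 5.000e-04] [-8.14648635e-01  1.26745758e-01 -1.24113497e-01  2.97819483e-04
 -9.29396166e-03 -8.07844877e-01]
socket [282.5, 182.9] 0.67 [ 0.56405754 -0.10906483  0.04      ]
wrench_head [402.4, 149.8] 0.95 [0.59761492 0.01862399 0.062     ]
bracket [282.3, 186.0] 0.87 [ 0.56707951 -0.11126185  0.04      ]
[-7.810e-02 -2.115e-01  7.000e-04  3.000e-04  9.000e-04  1.000e-04]
```

View pics/w1.png

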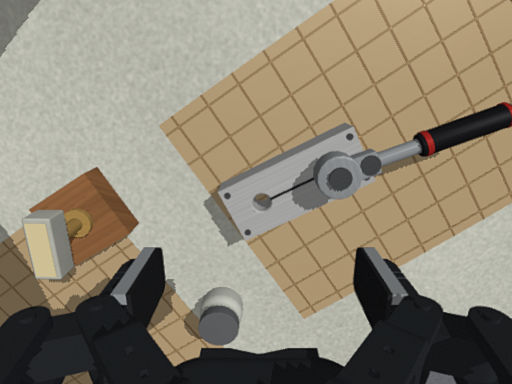

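The wrist view shows the bracket hole at (262,201), the wrench head at (340,177), the click pivot at (371,163) and the grip running right to (510,108). The lamp and rest are at left (60,240), and the jar is at (220,315). Next I go above the lamp.

Call:
{"method": "carry_out", "body": {"deltas": [-0.014, -0.052, 0, 0, 0, 0, -0.028, -0.104, 0, 0, 0, 0, -0.042, -0.156, 0, 0, 0, 0, -0.057, -0.208, 0, 0, 0, 0, -0.057, -0.208, 0, 0, 0, 0]}}

```text
time: 4.5
eef_pos: [0.4563, -0.3199, 0.2603]
tcp_rot: [0.292, 0.956, -0.0, -0.0]
contact_force: [-0.7, 0.0, -0.7]
opening: 1.005
finger_force: 0.0
```

Call:
{"method": "carry_out", "body": {"deltas": [0, 0, 0, 0, 0, 0, 0, 0, 0, 0, 0, 0]}}

```text
time: 4.75
eef_pos: [0.4574, -0.3168, 0.2603]
tcp_rot: [0.289, 0.957, 0.0, -0.0]
contact_force: [-0.4, -0.3, 0.6]
opening: 0.998
finger_force: 0.0
```

Run:
```python
from h import *
# hole from w1 : fine detection
z=np.load("w1.npz"); s1={"eef_pos":z["p"],"tcp_rot":z["q"]}
W=cloud("wrist",z["d"],s1)
print("w1 hole px",W[201,262],ray_at_z("wrist",(262,201),.04,s1),"bolt",W[177,340],ray_at_z("wrist",(340,177),.07,s1))
s=ctrl.get_state();print(s["time"],s["eef_pos"],np.round(s["tcp_rot"],4),np.abs(s["dq"]).max())
im,d=ctrl.read_camera("wrist");np.savez("w2.npz",im=im,d=d,p=s["eef_pos"],q=s["tcp_rot"])
cv2.imwrite("pics/w2.png",im[...,::-1])
for q,h in [("lamp_head",.11),("rest",.034)]:
    for r in ctrl.find_in("wrist",q)[:2]: print(q,r["uv"],r["score"],ray_at_z("wrist",r["uv"],h,s))
W=cloud("wrist",d,s);X,Y,Z=np.moveaxis(W,-1,0)
for n,m in [("head",(abs(X-.475)<.06)&(abs(Y+.34)<.06)&(Z>.104)&(Z<.125)),("rest",(abs(X-.475)<.08)&(abs(Y+.34)<.08)&(Z>.031)&(Z<.038))]:
    P=W[m];r=cv2.minAreaRect(P[:,:2].astype(np.float32));print(n,len(P),P.mean(0),np.round(P.std(0),4),r)
```

```text
w1 hole px [ 0.58069357 -0.14800466  0.00212396] [ 0.56935873 -0.14094148  0.04      ] bolt [ 0.58032887 -0.05271159  0.07926994] [ 0.58375397 -0.0521224   0.07      ]
4.75 [ 0.45742629 -0.31676322  0.26031199] [ 2.894e-01  9.572e-01  2.000e-04 -0.000e+00] 0.0035824539915880575
lamp_head [240.4, 193.6] 0.58 [ 0.46355133 -0.34142207  0.11      ]
rest [255.2, 166.5] 0.7 [ 0.46411181 -0.32597253  0.034     ]
head 2191 [ 0.46574615 -0.34373626  0.10985062] [0.0172 0.0132 0.0011] ((0.46696236729621887, -0.3451031744480133), (0.029714731499552727, 0.06875092536211014), 56.230979919433594)
rest 3766 [ 0.46081505 -0.33818268  0.03369433] [0.0276 0.028  0.0008] ((0.46774184703826904, -0.3455823063850403), (0.09035273641347885, 0.0904228687286377), 86.95294189453125)
```

View pics/w2.png

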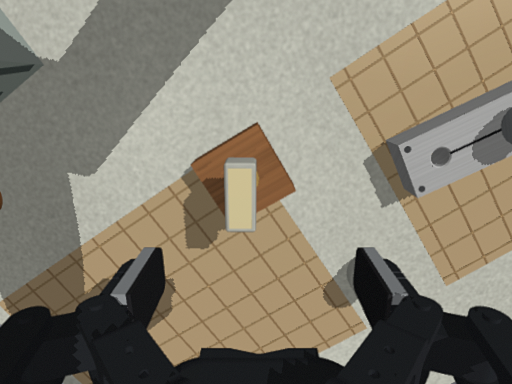

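Head centre, top height (0.110 m) and size match the specification. The wrist view shows the lamp head at (240,195) on the rest, and the bracket hole at (441,156). I'll descend and measure the hole from this still picture.

Call:
{"method": "carry_out", "body": {"deltas": [-0.024, -0.018, 0.03, 0, 0, 0, -0.024, -0.018, 0.08, 0, 0, 0, -0.024, -0.018, 0.13, 0, 0, 0, -0.024, -0.018, 0.17, 0, 0, 0, -0.024, -0.018, 0.185, 0, 0, 0], "grip": 65}}

```text
time: 5.52
eef_pos: [0.4655, -0.345, 0.0724]
tcp_rot: [0.29, 0.957, 0.001, -0.002]
contact_force: [-0.4, 0.5, 0.1]
opening: 0.651
finger_force: 0.0
```

Call:
{"method": "carry_out", "body": {"deltas": [0, 0, 0, 0, 0, 0, 0, 0, 0, 0, 0, 0]}}

```text
time: 5.78
eef_pos: [0.4679, -0.348, 0.0776]
tcp_rot: [0.291, 0.957, -0.001, 0.002]
contact_force: [-1.0, -0.5, 0.8]
opening: 0.655
finger_force: 0.0
```

Run:
```python
from h import *
z=np.load("w2.npz"); s={"eef_pos":z["p"],"tcp_rot":z["q"]}
W=cloud("wrist",z["d"],s);X,Y,Z=np.moveaxis(W,-1,0);im=z["im"]
# hole: pixels near (441,156) well below bracket top or dark
g=cv2.cvtColor(im,cv2.COLOR_RGB2GRAY); sub=g[130:185,410:475]
cv2.imwrite("pics/hole2.png",cv2.resize(im[125:190,380:512,::-1],None,fx=6,fy=6,interpolation=cv2.INTER_NEAREST))
top=(abs(Z-.04)<.004)&(abs(X-.57)<.12)&(abs(Y+.1)<.12)
P=W[top]; print(len(P),P.mean(0)); r=cv2.minAreaRect(P[:,:2].astype(np.float32));print(r)
v,u=np.mgrid[125:190,410:475]; hm=(g[125:190,410:475]<120)
n,l,st,ce=cv2.connectedComponentsWithStats(hm.astype(np.uint8))
for i in range(1,n):
    if st[i,4]>15: print(st[i],ce[i]+[410,125],ray_at_z("wrist",ce[i]+[410,125],.04,s))
print(ctrl.get_state()["eef_pos"])
```

```text
6146 [ 0.57061803 -0.12103921  0.03963147]
((0.57350754737854, -0.11634616553783417), (0.13475356996059418, 0.07180852442979813), 82.66587829589844)
[  0   0  30  14 203] [420.27586207 129.55172414] [ 0.52905067 -0.14901098  0.04      ]
[ 21  15  44  26 402] [447.67910448 153.70895522] [ 0.57136531 -0.13412961  0.04      ]
[ 0 54  4 11 27] [411.         185.44444444] [ 0.58202882 -0.18627143  0.04      ]
[ 8 61  7  4 23] [421.34782609 187.69565217] [ 0.59136288 -0.17717188  0.04      ]
[ 0.46785036 -0.34800939  0.0776185 ]
```

View pics/hole2.png

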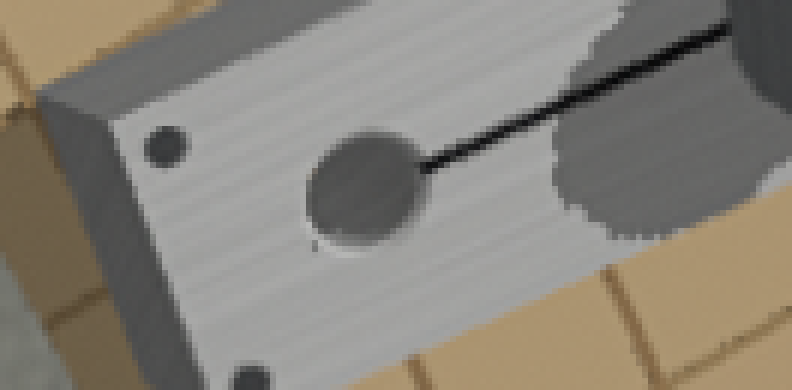

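The crop shows the bracket hole centred at (366,188), which is full-picture (441,156), with the slit running right from it. Closing on the head now.

Call:
{"method": "carry_out", "body": {"deltas": [0, 0, 0, 0, 0, 0, 0, 0, 0, 0, 0, 0, 0, 0, 0, 0, 0, 0, 0, 0, 0, 0, 0, 0], "grip": 20, "grip_force": 50}}

```text
time: 6.28
eef_pos: [0.4676, -0.3477, 0.0772]
tcp_rot: [0.291, 0.957, -0.001, 0.001]
contact_force: [-0.3, 1.0, 6.3]
opening: 0.348
finger_force: 52.2
```

Run:
```python
from h import *
st=ctrl.get_state();print(st["time"],st["eef_pos"],np.round(st["tcp_rot"],4),st["contact_force"],st["opening"],st["finger_force"])
for f,(cu,cv) in [("w2",(441,156.3)),("w1",(262,201))]:
    z=np.load(f+".npz"); s={"eef_pos":z["p"],"tcp_rot":z["q"]}
    print(f,ray_at_z("wrist",(cu,cv),.04,s))
    W=cloud("wrist",z["d"],s);X,Y,Z=np.moveaxis(W,-1,0)
    m=(abs(Z-.04)<.004)&(abs(X-.57)<.12)&(abs(Y+.1)<.12);r=cv2.minAreaRect(W[m][:,:2].astype(np.float32));print(r)
for c in ["scene","side"]:
    z=np.load(c+"0.npz");W=cloud(c,z["d"],st);X,Y,Z=np.moveaxis(W,-1,0)
    m=(abs(Z-.04)<.004)&(abs(X-.57)<.12)&(abs(Y+.1)<.13);r=cv2.minAreaRect(W[m][:,:2].astype(np.float32))
    a=np.radians(r[2]);u=np.array([np.cos(a),np.sin(a)]);c0=np.array(r[0]); print(c,r,"sock?",c0-u*.045,"bolt?",c0+u*.045)
```

```text
6.275 [ 0.46760352 -0.34767977  0.07723347] [ 2.907e-01  9.568e-01 -6.000e-04  1.400e-03] [-0.31501429  1.04191087  6.32224786] 0.34767588171569697 52.23319709300995
w2 [ 0.56983667 -0.14192598  0.04      ]
((0.5735071301460266, -0.11634697020053864), (0.13475358486175537, 0.07180855423212051), 82.66593933105469)
w1 [ 0.56935826 -0.14094208  0.04      ]
((0.5765810012817383, -0.09831582754850388), (0.1710255742073059, 0.07106136530637741), 82.88843536376953)
scene ((0.5783076882362366, -0.09892198443412781), (0.17476670444011688, 0.07491402328014374), 82.82865905761719) sock? [ 0.57269002 -0.14356996] bolt? [ 0.58392535 -0.05427401]
side ((0.5769504308700562, -0.09915298223495483), (0.1735077053308487, 0.07257195562124252), 82.82069396972656) sock? [ 0.57132656 -0.14380018] bolt? [ 0.5825743  -0.05450579]
```

Call:
{"method": "carry_out", "body": {"deltas": [0, 0, -0.015, 0, 0, 0, 0, 0, -0.04, 0, 0, 0, 0, 0, -0.065, 0, 0, 0, 0, 0, -0.083, 0, 0, 0, 0, 0, -0.083, 0, 0, 0]}}

```text
time: 6.9
eef_pos: [0.4671, -0.3476, 0.16]
tcp_rot: [0.291, 0.957, -0.001, 0.001]
contact_force: [-0.5, -0.3, -3.6]
opening: 0.34
finger_force: 51.6
```

Call:
{"method": "carry_out", "body": {"deltas": [-0.003, 0.045, 0, 0, 0, 0, -0.006, 0.09, 0, 0, 0, 0, -0.009, 0.14, 0, 0, 0, 0, -0.012, 0.19, 0, 0, 0, 0, -0.015, 0.228, 0, 0, 0, 0]}}

```text
time: 7.52
eef_pos: [0.6058, -0.1636, 0.1563]
tcp_rot: [0.29, 0.957, 0.0, -0.002]
contact_force: [0.4, 1.0, -3.0]
opening: 0.345
finger_force: 51.4
```

Call:
{"method": "carry_out", "body": {"deltas": [0, 0, 0, 0, 0, 0, 0, 0, 0, 0, 0, 0, 0, 0, 0, 0, 0, 0]}}

```text
time: 7.9
eef_pos: [0.605, -0.1666, 0.1576]
tcp_rot: [0.291, 0.957, -0.0, -0.001]
contact_force: [-0.1, 0.6, -2.6]
opening: 0.34
finger_force: 51.7
```

Run:
```python
from h import *
s=ctrl.get_state();print(s["time"],s["eef_pos"],np.round(s["tcp_rot"],4),np.abs(s["dq"]).max(),s["contact_force"])
im,d=ctrl.read_camera("wrist");np.savez("w3.npz",im=im,d=d,p=s["eef_pos"],q=s["tcp_rot"])
cv2.imwrite("pics/w3.png",im[...,::-1])
W=cloud("wrist",d,s); T=T_tool(s); L=(W-T[:3,3])@T[:3,:3]
x,y,z=np.moveaxis(L,-1,0)
m=(abs(x)<.045)&(abs(y)<.012)&(z<-.015)&(z>-.06)
P=L[m];print("head tool",len(P),np.nanmedian(P[:,2]),P.min(0),P.max(0))
```

```text
7.9 [ 0.60497432 -0.16660745  0.15760553] [ 2.913e-01  9.566e-01 -1.000e-04 -7.000e-04] 0.005990099222283882 [-0.08892648  0.59114142 -2.61190785]
head tool 9927 -0.033062704694154836 [-0.030415   -0.01199274 -0.03570894] [ 0.03694017  0.01199515 -0.0150053 ]
```

View pics/w3.png

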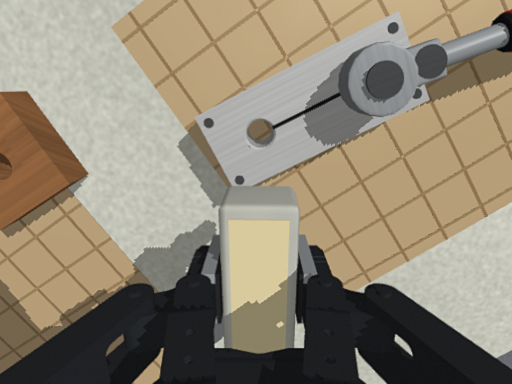

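The wrist view shows the lamp held squarely, with the head's front edge at row 190 and columns 220–299. The bracket hole is clear at (260,132). I'll measure the hole and the lamp in the same tool frame.

Run:
```python
from h import *
z_=np.load("w3.npz"); s={"eef_pos":z_["p"],"tcp_rot":z_["q"]};im=z_["im"];d=z_["d"]
W=cloud("wrist",d,s); T=T_tool(s); L=(W-T[:3,3])@T[:3,:3]
x,y,z=np.moveaxis(L,-1,0)
m=(abs(y)<.01)&(abs(x-.03)<.02)&(z>-.030)&(z<-.010)
print("front face",m.sum(),np.percentile(x[m],[5,25,50,75,95]))
for x0 in (-.01,.01,.025):
    m=(abs(x-x0)<.004)&(abs(y)<.022)&(z<-.031)&(z>-.036);print("y ext",np.percentile(y[m],[.5,99.5]),z[m].mean())
# hole: pixels below bracket top within radius of guess
top=T[2,3]-.04; print("top tool z",top, "meas",np.median(z[100:180,225:245][abs(z[100:180,225:245]-top)<.01]))
g=cv2.cvtColor(im,cv2.COLOR_RGB2GRAY).astype(np.uint8)
sub=im[112:152,238:284]; cv2.imwrite("pics/hole3.png",cv2.resize(sub[...,::-1],None,fx=14,fy=14,interpolation=cv2.INTER_NEAREST))
hm=np.zeros(g.shape,np.uint8); hm[115:150,242:280]=(z[115:150,242:280]>top+.004)
hm=cv2.morphologyEx(hm,cv2.MORPH_OPEN,np.ones((5,5)))
c=max(cv2.findContours(hm,cv2.RETR_EXTERNAL,cv2.CHAIN_APPROX_NONE)[0],key=cv2.contourArea);e=cv2.fitEllipse(c);print("ellipse",e)
w=ray_at_z("wrist",e[0],.04,s);print("hole world",w,"tool",T[:3,:3].T@(w-T[:3,3]))
bt=(abs(W[...,2]-.04)<.003)&(abs(W[...,0]-.57)<.12)&(abs(W[...,1]+.1)<.12);r=cv2.minAreaRect(W[bt][:,:2].astype(np.float32));print(r)
a=np.radians(r[2]);print(np.array(r[0])-.045*np.array([np.cos(a),np.sin(a)]))
```

```text
front face 838 [0.03584189 0.03606402 0.03620855 0.03634334 0.03652321]
y ext [-0.01453701  0.0146518 ] -0.03308120895588516
y ext [-0.02075053  0.02069663] -0.03311174152969146
y ext [-0.01441396  0.01409409] -0.03312287196378352
top tool z 0.11760553037976584 meas 0.11801647876026714
ellipse ((259.4033508300781, 133.41592407226562), (25.958269119262695, 26.126087188720703), 63.575416564941406)
hole world [ 0.57031225 -0.1428576   0.04      ] tool [0.04186505 0.0004624  0.11765916]
((0.5763747692108154, -0.09814269840717316), (0.17109256982803345, 0.07068078219890594), 82.96529388427734)
[ 0.57086359 -0.14280395]
```

View pics/hole3.png

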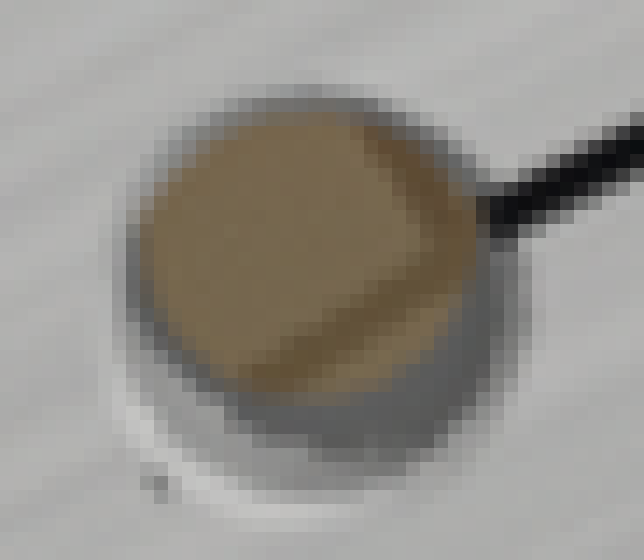

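Lamp centre in the tool frame is (+1.2, 0) mm and the hole is at (+41.5, +0.9) mm, so the move is about +40.5 mm along x and +0.8 mm along y.

Call:
{"method": "carry_out", "body": {"deltas": [0.02, 0.0004, 0, 0, 0, 0, 0.0405, 0.0008, 0, 0, 0, 0, 0.0405, 0.0008, 0.015, 0, 0, 0, 0.0405, 0.0008, 0.03, 0, 0, 0, 0.0405, 0.0008, 0.036, 0, 0, 0]}}

```text
time: 8.57
eef_pos: [0.5719, -0.1428, 0.1201]
tcp_rot: [0.291, 0.957, 0.0, -0.002]
contact_force: [0.5, 0.4, -2.8]
opening: 0.347
finger_force: 51.5
```

Call:
{"method": "carry_out", "body": {"deltas": [0, 0, 0, 0, 0, 0, 0, 0, 0, 0, 0, 0, 0, 0, 0, 0, 0, 0]}}

```text
time: 8.95
eef_pos: [0.5732, -0.1428, 0.123]
tcp_rot: [0.291, 0.957, -0.0, 0.001]
contact_force: [-0.1, -0.4, -3.6]
opening: 0.342
finger_force: 51.5
```

Run:
```python
from h import *
s=ctrl.get_state();print(s["time"],s["eef_pos"],np.round(s["tcp_rot"],4),np.abs(s["dq"]).max(),s["contact_force"],s["wrist_torque"])
z=np.load("w3.npz");T=np.eye(4);T[:3,:3]=R.from_quat(z["q"]).as_matrix();T[:3,3]=z["p"]
t=(T@[.0405,.0008,.04,1])[:3];print("target",t,"err tool",T[:3,:3].T@(t-s["eef_pos"]))
```

```text
8.95 [ 0.57316368 -0.1427984   0.12296498] [ 2.906e-01  9.568e-01 -1.000e-04  6.000e-04] 0.004046286936152912 [-0.14813865 -0.35294495 -3.57735981] [-0.06829992  0.01307141 -0.05080156]
target [ 0.57173916 -0.14336003  0.11765716] err tool [ 0.00086293 -0.00125747  0.00530959]
```

Call:
{"method": "carry_out", "body": {"deltas": [0, 0, 0, 0, 0, 0]}}

```text
time: 9.07
eef_pos: [0.5729, -0.1427, 0.1228]
tcp_rot: [0.291, 0.957, -0.0, 0.0]
contact_force: [-0.3, 0.1, -3.3]
opening: 0.345
finger_force: 51.5
```

Call:
{"method": "carry_out", "body": {"deltas": [0, 0, 0, 0, 0, 0]}}

```text
time: 9.2
eef_pos: [0.5728, -0.1426, 0.1226]
tcp_rot: [0.291, 0.957, -0.0, 0.0]
contact_force: [-0.5, -0.6, -2.2]
opening: 0.346
finger_force: 51.5
```

Call:
{"method": "carry_out", "body": {"deltas": [0.0005, -0.0013, 0.003, 0, 0, 0, 0.0005, -0.0013, 0.006, 0, 0, 0, 0.0005, -0.0013, 0.007, 0, 0, 0, 0.0005, -0.0013, 0.007, 0, 0, 0]}}

```text
time: 9.7
eef_pos: [0.5714, -0.1433, 0.1151]
tcp_rot: [0.291, 0.957, 0.0, -0.0]
contact_force: [-0.2, -0.7, -2.8]
opening: 0.35
finger_force: 51.5
```

Call:
{"method": "carry_out", "body": {"deltas": [0, 0, 0.001, 0, 0, 0, 0, 0, 0.002, 0, 0, 0, 0, 0, 0.003, 0, 0, 0]}}

```text
time: 10.07
eef_pos: [0.5715, -0.1434, 0.1123]
tcp_rot: [0.291, 0.957, 0.0, 0.0]
contact_force: [0.7, -0.5, -2.7]
opening: 0.348
finger_force: 51.5
```

Call:
{"method": "carry_out", "body": {"deltas": [0, 0, 0.001, 0, 0, 0, 0, 0, 0.002, 0, 0, 0, 0, 0, 0.003, 0, 0, 0, 0, 0, 0.004, 0, 0, 0]}}

```text
time: 10.58
eef_pos: [0.5715, -0.144, 0.1085]
tcp_rot: [0.29, 0.957, -0.001, 0.0]
contact_force: [-1.6, -2.6, -0.6]
opening: 0.346
finger_force: 50.9
```

The foot has entered about 4 mm and is leaning lightly towards -x and -y. I'll ease it that way and carry on.

Call:
{"method": "carry_out", "body": {"deltas": [0, -0.0008, 0, 0, 0, 0, 0, -0.0008, 0.001, 0, 0, 0, 0, -0.0008, 0.002, 0, 0, 0, 0, -0.0008, 0.003, 0, 0, 0]}}

```text
time: 11.08
eef_pos: [0.5711, -0.1442, 0.1053]
tcp_rot: [0.291, 0.957, -0.0, 0.0]
contact_force: [-0.4, -2.4, -0.4]
opening: 0.341
finger_force: 51.1
```

Call:
{"method": "carry_out", "body": {"deltas": [-0.0004, -0.0006, 0.001, 0, 0, 0, -0.0004, -0.0006, 0.0025, 0, 0, 0, -0.0004, -0.0006, 0.004, 0, 0, 0, -0.0004, -0.0006, 0.0055, 0, 0, 0]}}

```text
time: 11.58
eef_pos: [0.5709, -0.1445, 0.0995]
tcp_rot: [0.291, 0.957, 0.0, -0.0]
contact_force: [-0.3, -0.7, -2.7]
opening: 0.34
finger_force: 51.3
```

Call:
{"method": "carry_out", "body": {"deltas": [0, 0, 0.003, 0, 0, 0, 0, 0, 0.006, 0, 0, 0, 0, 0, 0.009, 0, 0, 0, 0, 0, 0.012, 0, 0, 0]}}

```text
time: 12.08
eef_pos: [0.571, -0.1447, 0.0875]
tcp_rot: [0.291, 0.957, 0.0, -0.0]
contact_force: [-0.4, 0.1, -2.6]
opening: 0.344
finger_force: 51.4
```

Call:
{"method": "carry_out", "body": {"deltas": [0, 0, 0.001, 0, 0, 0, 0, 0, 0.002, 0, 0, 0, 0, 0, 0.003, 0, 0, 0]}}

```text
time: 12.45
eef_pos: [0.5711, -0.1448, 0.0849]
tcp_rot: [0.291, 0.957, 0.0, 0.0]
contact_force: [-0.3, 0.1, -2.1]
opening: 0.345
finger_force: 51.4
```

Call:
{"method": "carry_out", "body": {"deltas": [0, 0, 0.0005, 0, 0, 0, 0, 0, 0.001, 0, 0, 0, 0, 0, 0.0015, 0, 0, 0, 0, 0, 0.002, 0, 0, 0]}}

```text
time: 12.95
eef_pos: [0.5712, -0.1448, 0.0833]
tcp_rot: [0.291, 0.957, -0.0, 0.0]
contact_force: [-1.5, 1.1, 0.7]
opening: 0.343
finger_force: 51.8
```

Call:
{"method": "carry_out", "body": {"deltas": [0, 0, 0.0004, 0, 0, 0, 0, 0, 0.0008, 0, 0, 0, 0, 0, 0.001, 0, 0, 0]}}

```text
time: 13.32
eef_pos: [0.5714, -0.1449, 0.0832]
tcp_rot: [0.291, 0.957, -0.0, 0.0]
contact_force: [-2.9, 1.2, 5.9]
opening: 0.344
finger_force: 52.1
```

Seated: the TCP height matches the home depth and the contact force rises. Releasing and lifting clear.

Call:
{"method": "carry_out", "body": {"deltas": [0, 0, 0, 0, 0, 0, 0, 0, 0, 0, 0, 0, 0, 0, 0, 0, 0, 0, 0, 0, 0, 0, 0, 0], "grip": 65}}

```text
time: 13.82
eef_pos: [0.571, -0.1448, 0.0816]
tcp_rot: [0.291, 0.957, 0.0, -0.0]
contact_force: [-0.1, 0.3, 0.5]
opening: 0.648
finger_force: 0.0
```

Call:
{"method": "carry_out", "body": {"deltas": [0, 0, -0.02, 0, 0, 0, 0, 0, -0.05, 0, 0, 0, 0, 0, -0.09, 0, 0, 0, 0, 0, -0.12, 0, 0, 0, 0, 0, -0.12, 0, 0, 0]}}

```text
time: 14.45
eef_pos: [0.5732, -0.1457, 0.207]
tcp_rot: [0.291, 0.957, -0.001, 0.004]
contact_force: [0.0, 0.1, -1.0]
opening: 0.653
finger_force: 0.0
```

Call:
{"method": "carry_out", "body": {"deltas": [0, 0, 0, 0, 0, 0, 0, 0, 0, 0, 0, 0]}}

```text
time: 14.7
eef_pos: [0.5701, -0.1444, 0.2]
tcp_rot: [0.291, 0.957, 0.0, -0.002]
contact_force: [-0.1, -0.4, -0.1]
opening: 0.647
finger_force: 0.0
```

Run:
```python
from h import *
s=ctrl.get_state();print(s["time"],s["eef_pos"],s["qpos"],s["contact_force"])
im,d=ctrl.read_camera("wrist");np.savez("w4.npz",im=im,d=d,p=s["eef_pos"],q=s["tcp_rot"])
cv2.imwrite("pics/w4.png",im[...,::-1])
W=cloud("wrist",d,s);X,Y,Z=np.moveaxis(W,-1,0)
m=(abs(X-.571)<.06)&(abs(Y+.144)<.06)&(Z>.108)&(Z<.14);P=W[m];r=cv2.minAreaRect(P[:,:2].astype(np.float32));print("head",len(P),np.median(P[:,2]),P[:,2].std(),r)
A=np.c_[P[:,:2],np.ones(len(P))];print("tilt",np.linalg.lstsq(A,P[:,2],rcond=None)[0])
m=(abs(X-.62)<.12)&(Y>-.1)&(Y<.2)&(Z>.05)&(Z<.085);P=W[m];r=cv2.minAreaRect(P[:,:2].astype(np.float32));print("wr",len(P),r)
for q,h in [("wrench_grip",.07),("wrench_head",.07),("click_pivot",.07)]:
    for r in ctrl.find_in("wrist",q)[:1]: print(q,r["uv"],r["score"],ray_at_z("wrist",r["uv"],h,s))
```

```text
14.7 [ 0.57012474 -0.14438103  0.2000402 ] [-4.20432185e-01  1.26117676e-01  1.82269519e+00 -3.44182387e-05
  1.19597219e+00 -1.40142728e+00] [-0.06514746 -0.39234306 -0.11520221]
head 3687 0.11604245178672787 0.001175967339319724 ((0.5704219341278076, -0.142923042178154), (0.030110789462924004, 0.0695095807313919), 56.00900650024414)
tilt [ 0.00703535 -0.0054053   0.1111009 ]
wr 6610 ((0.5973657965660095, 0.001438140869140625), (0.16210749745368958, 0.047211192548274994), 73.78838348388672)
wrench_grip [459.2, 97.0] 0.81 [0.60182199 0.03104813 0.07      ]
click_pivot [390.8, 110.9] 0.86 [ 0.58071648 -0.02170875  0.07      ]
```

View pics/w4.png

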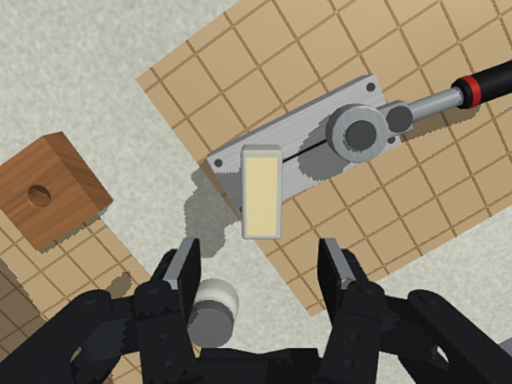

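The lamp is home and upright: the head top is at 0.116 m and level, and the head shows at (262,193). The rest is empty at (50,190) and the jar is untouched at (212,315). The wrench points at 73.8°, with its grip at the upper right (490,85). Next I shut the fingers and go behind the grip, on the robot's side.

Call:
{"method": "carry_out", "body": {"deltas": [0.025, 0.041, 0, 0, 0, -0.07, 0.05, 0.082, 0, 0, 0, -0.14, 0.075, 0.124, 0, 0, 0, -0.21, 0.1, 0.165, 0, 0, 0, -0.28, 0.126, 0.207, 0, 0, 0, -0.307], "grip": 0, "grip_force": 40}}

```text
time: 15.52
eef_pos: [0.5813, 0.0988, 0.2015]
tcp_rot: [0.14, 0.99, -0.0, -0.0]
contact_force: [0.3, 0.1, -0.2]
opening: 0.002
finger_force: 0.0
```

Call:
{"method": "carry_out", "body": {"deltas": [0, 0, 0, 0, 0, 0, 0, 0, 0, 0, 0, 0, 0, 0, 0, 0, 0, 0]}}

```text
time: 15.9
eef_pos: [0.5815, 0.0961, 0.2016]
tcp_rot: [0.142, 0.99, -0.0, -0.0]
contact_force: [-0.2, -0.9, -0.9]
opening: 0.002
finger_force: 0.0
```

Run:
```python
from h import *
s=ctrl.get_state();print(s["time"],s["eef_pos"],s["opening"],s["contact_force"])
y=R.from_quat(s["tcp_rot"]).as_matrix()[:,1];print("yaw",np.degrees(np.arctan2(y[1],y[0])))
im,d=ctrl.read_camera("wrist");cv2.imwrite("pics/w5.png",im[...,::-1])
W=cloud("wrist",d,s);X,Y,Z=np.moveaxis(W,-1,0)
m=(abs(X-.62)<.12)&(Y>-.09)&(Y<.2)&(Z>.055)&(Z<.09);P=W[m];r=cv2.minAreaRect(P[:,:2].astype(np.float32));print("wr",len(P),r)
hsv=cv2.cvtColor(im,cv2.COLOR_RGB2HSV);k=m&(hsv[...,2]<60)&(Y>.03);P=W[k];r=cv2.minAreaRect(P[:,:2].astype(np.float32));print("grip",len(P),r)
phi=np.radians(73.8);B=np.array([.582,-.054]);p=B+.145*np.array([np.cos(phi),np.sin(phi)])-.044*np.array([np.sin(phi),-np.cos(phi)])
print(p,plan((s["eef_pos"],R.from_quat(s["tcp_rot"]).as_matrix()),(*p,.045),phi))
```

```text
15.9 [0.58154141 0.09613576 0.2016329 ] 0.0016725822677027859 [-0.19294924 -0.93756707 -0.88955518]
yaw 73.69974787787089
wr 7075 ((0.6052941679954529, 0.026591338217258453), (0.2123003602027893, 0.047554828226566315), 73.1692886352539)
grip 2498 ((0.6127206087112427, 0.08296619355678558), (0.09851335734128952, 0.02248140424489975), 76.8104476928711)
[0.58020079 0.09751819] [ 0.0016  0.001   0.1566 -0.0003 -0.0002 -0.0017]
```

View pics/w5.png

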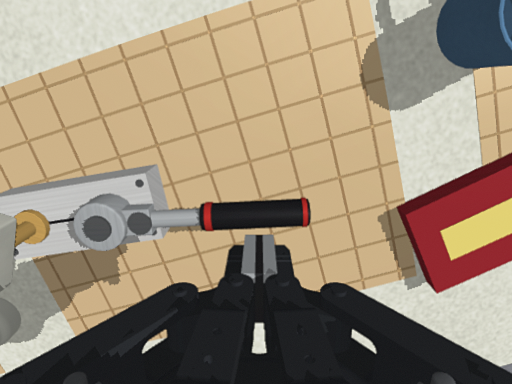

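The view shows the grip from (200,216) to (310,213), and the shut fingers sit over the robot's side of it. The book and mug are well clear. Descending behind the grip.

Call:
{"method": "carry_out", "body": {"deltas": [0.002, 0.001, 0.04, 0, 0, 0, 0.002, 0.001, 0.09, 0, 0, 0, 0.002, 0.001, 0.13, 0, 0, 0, 0.002, 0.001, 0.15, 0, 0, 0, 0.002, 0.001, 0.156, 0, 0, 0]}}

```text
time: 16.58
eef_pos: [0.5796, 0.0982, 0.045]
tcp_rot: [0.141, 0.99, -0.0, -0.001]
contact_force: [-0.3, 0.8, -0.5]
opening: 0.005
finger_force: 0.0
```

Call:
{"method": "carry_out", "body": {"deltas": [0, 0, 0, 0, 0, 0, 0, 0, 0, 0, 0, 0]}}

```text
time: 16.82
eef_pos: [0.5814, 0.0988, 0.0478]
tcp_rot: [0.141, 0.99, 0.0, 0.002]
contact_force: [0.6, 0.7, 0.3]
opening: 0.004
finger_force: 0.0
```

Call:
{"method": "carry_out", "body": {"deltas": [-0.005, 0, 0, 0, 0, 0, -0.01, 0, 0, 0, 0, 0, -0.014, 0, 0, 0, 0, 0, -0.017, 0, 0, 0, 0, 0]}}

```text
time: 17.32
eef_pos: [0.5962, 0.0942, 0.0458]
tcp_rot: [0.141, 0.99, 0.0, -0.0]
contact_force: [-1.5, 0.8, 0.1]
opening: 0.003
finger_force: 0.5
```

Call:
{"method": "carry_out", "body": {"deltas": [-0.0073, 0.0011, 0, 0, 0, 0.05, -0.0147, 0.0019, 0, 0, 0, 0.1, -0.0221, 0.0023, 0, 0, 0, 0.15, -0.028, 0.0023, 0, 0, 0, 0.19, -0.0325, 0.0022, 0, 0, 0, 0.22]}}

```text
time: 17.95
eef_pos: [0.628, 0.0874, 0.0455]
tcp_rot: [0.249, 0.968, 0.0, -0.0]
contact_force: [-0.3, 1.4, -0.3]
opening: -0.003
finger_force: 0.6
```

Call:
{"method": "carry_out", "body": {"deltas": [-0.002, 0.0003, 0, 0, 0, 0.014, -0.004, 0.0006, 0, 0, 0, 0.027, -0.006, 0.0009, 0, 0, 0, 0.041, -0.008, 0.0011, 0, 0, 0, 0.055]}}

```text
time: 18.45
eef_pos: [0.6355, 0.0843, 0.0457]
tcp_rot: [0.276, 0.961, -0.0, -0.0]
contact_force: [-1.0, 0.6, -1.2]
opening: 0.001
finger_force: 0.5
```

Call:
{"method": "carry_out", "body": {"deltas": [-0.002, 0.0003, 0, 0, 0, 0.014, -0.004, 0.0006, 0, 0, 0, 0.027, -0.006, 0.0009, 0, 0, 0, 0.041, -0.008, 0.0011, 0, 0, 0, 0.055]}}

```text
time: 18.95
eef_pos: [0.643, 0.0809, 0.0458]
tcp_rot: [0.302, 0.953, 0.0, 0.0]
contact_force: [-1.1, 1.2, -0.5]
opening: 0.004
finger_force: 0.6
```

Call:
{"method": "carry_out", "body": {"deltas": [-0.002, 0.0003, 0, 0, 0, 0.014, -0.004, 0.0006, 0, 0, 0, 0.027, -0.006, 0.0009, 0, 0, 0, 0.041, -0.008, 0.0011, 0, 0, 0, 0.055]}}

```text
time: 19.45
eef_pos: [0.6502, 0.0772, 0.0459]
tcp_rot: [0.328, 0.945, 0.0, 0.0]
contact_force: [-0.4, 0.7, -0.2]
opening: -0.003
finger_force: 0.6
```

Call:
{"method": "carry_out", "body": {"deltas": [-0.002, 0.0003, 0, 0, 0, 0.014, -0.004, 0.0006, 0, 0, 0, 0.027, -0.006, 0.0009, 0, 0, 0, 0.041, -0.008, 0.0011, 0, 0, 0, 0.055]}}

```text
time: 19.95
eef_pos: [0.6556, 0.0744, 0.0457]
tcp_rot: [0.354, 0.935, 0.0, -0.002]
contact_force: [-5.3, 5.0, 2.5]
opening: -0.001
finger_force: 3.3
```

Force is up to about 7 N, so the bolt is tight. Now a small slow advance to break it over.

Call:
{"method": "carry_out", "body": {"deltas": [-0.002, 0.0003, 0, 0, 0, 0.014, -0.004, 0.0006, 0, 0, 0, 0.027]}}

```text
time: 20.2
eef_pos: [0.6595, 0.0722, 0.0458]
tcp_rot: [0.367, 0.93, 0.0, -0.002]
contact_force: [-2.4, 3.8, 1.4]
opening: -0.001
finger_force: 2.5
```

It has broken over: the force dropped while the handle moved 4.5 mm. A brief hold.

Call:
{"method": "carry_out", "body": {"deltas": [-0.001, 0.0001, 0, 0, 0, 0.007, -0.001, 0.0001, 0, 0, 0, 0.007]}}

```text
time: 20.45
eef_pos: [0.6608, 0.0713, 0.0458]
tcp_rot: [0.37, 0.929, 0.0, -0.001]
contact_force: [-0.7, 3.7, 1.3]
opening: 0.001
finger_force: 2.3
```

Peak force fell and the kink is about 0.06–0.08 rad, held. Easing back so the handle straightens, then clear.

Call:
{"method": "carry_out", "body": {"deltas": [0.003, 0, 0, 0, 0, -0.01, 0.007, 0, 0, 0, 0, -0.02, 0.012, 0, 0, 0, 0, -0.03, 0.02, 0, 0, 0, 0, -0.03, 0.03, 0, 0, 0, 0, -0.03]}}

```text
time: 21.08
eef_pos: [0.6395, 0.0908, 0.046]
tcp_rot: [0.356, 0.935, -0.0, 0.001]
contact_force: [-1.3, -0.5, 0.6]
opening: 0.0
finger_force: 0.0
```

Call:
{"method": "carry_out", "body": {"deltas": [0.006, 0, 0, 0, 0, 0, 0.006, 0, -0.03, 0, 0, 0, 0.006, 0, -0.08, 0, 0, 0, 0.006, 0, -0.13, 0, 0, 0, 0.006, 0, -0.17, 0, 0, 0]}}

```text
time: 21.7
eef_pos: [0.6353, 0.0951, 0.2185]
tcp_rot: [0.355, 0.935, 0.0, 0.001]
contact_force: [-0.8, -0.1, 0.8]
opening: 0.002
finger_force: 0.0
```

Call:
{"method": "carry_out", "body": {"deltas": [0, 0, 0, 0, 0, 0, 0, 0, 0, 0, 0, 0]}}

```text
time: 21.95
eef_pos: [0.6343, 0.095, 0.2147]
tcp_rot: [0.355, 0.935, -0.0, -0.001]
contact_force: [-0.5, 0.4, -0.5]
opening: 0.0
finger_force: 0.0
```

Run:
```python
from h import *
s=ctrl.get_state();print(s["time"],s["eef_pos"],s["contact_force"])
im,d=ctrl.read_camera("wrist");cv2.imwrite("pics/w6.png",im[...,::-1])
W=cloud("wrist",d,s);X,Y,Z=np.moveaxis(W,-1,0)
B=np.array([.582,-.054]);rr=np.hypot(X-B[0],Y-B[1])
for a,b in [(.045,.075),(.1,.14),(.14,.18)]:
    m=(rr>a)&(rr<b)&(Z>.06)&(Z<.078)&(X>.59);P=W[m];
    if len(P)>20: c=P[:,:2].mean(0)-B;print(a,b,len(P),"ang",np.arctan2(c[1],c[0]))
m=(abs(X-.571)<.06)&(abs(Y+.144)<.06)&(Z>.108)&(Z<.14);print("lamp",m.sum(),np.median(Z[m]))
im2,d2=ctrl.read_camera("scene");W=cloud("scene",d2,s);X,Y,Z=np.moveaxis(W,-1,0)
m=(abs(X-.571)<.06)&(abs(Y+.144)<.06)&(Z>.1)&(Z<.14);P=W[m];print("lamp scene",m.sum(),P.mean(0),P[:,2].max())
```

```text
21.95 [0.63425634 0.09504976 0.21472413] [-0.50076574  0.42126976 -0.46115314]
0.045 0.075 574 ang 0.9590912697072541
0.1 0.14 1072 ang 0.9400777416077126
0.14 0.18 1045 ang 0.9329644364868426
lamp 2211 0.11556198063202575
lamp scene 284 [ 0.57773806 -0.13853426  0.11298609] 0.12195787346975184
```

View pics/w6.png

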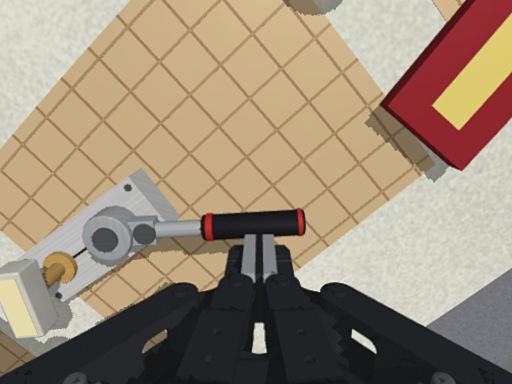

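The handle lies straight in line with its neck: head (107,237), pivot (144,232), grip (255,224). The lamp stands home on its collar at (60,268), and nothing is being touched. Handing in.

```bash
python3 -c "
from plant import ctrl
print(ctrl.sign_off())"
```

```text
the job is handed in; nothing more can be done
None
```

I handed the job in at about 22 s: the lamp stands fully home and upright in the bracket, and the wrench, swung about 0.34 rad, broke over (by force and position, an estimated kink of 0.06 to 0.12 rad, short of its end stop), sprang back straight and was let go, without touching the mug, book or jar.

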